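Lock the levelling screw of a drilling jig with its jam nut

ROBOT

A 7-joint arm with a two-finger parallel gripper is mounted at the origin on a cart in front of the work surface, level with it; the furniture and walls round the work are solid. World frame = base frame: x ahead of the robot, y to its left, z up, the work surface at z = 0. Lengths are in m, angles in rad, forces in N, time in s.
With the tool pointing down it reaches from about 0.4 to 0.925 m from the base axis. Payload 4.1 kg.
Tool frame: the origin (TCP) lies where the fingers leave the gripper's body, on its centre line; the fingertips stand 73 mm ahead of it and the grasp point (between the pads) lies 54 mm ahead of it; z points along the fingers, y is the line along which they close (so a half turn about z gives the same grasp; the last joint's range is limited). The gripper opens to 85 mm and grips with 20 to 120 N. Pads are 22 mm wide; open, the fingers measure 114 mm over their backs; the gripper's body (76 mm by 85 mm) begins 54 mm behind the grasp point. The pads swing forward as they close: fully open they stand 13 mm farther back than shut.
Start: joints at [-1.374, 0.398, 0.045, 1.537, -0.019, 1.207, -0.051], TCP at [0.189, 0.622, 0.304] pointing down, gripper open.
Joint ranges: [-2.82, 2.82], [-0.49, 2.23], [-1.37, 1.46], [0, 2.46], [-1.36, 4.5], [0.23, 2], [-2.94, 2.94]. Speed limits (rad/s): [2.57, 2.57, 3.14, 3.14, 3.14, 3.14, 3.14].

INTERFACE

Orientations are given as a rotation vector (axis times angle).
In Python, from bench import manip, viewer, order, models gives the robot as it stands. The module is installed in compiled form; this text tells all that it offers.
- The arm moves only by the tool carry_out, never from a script. Its argument "steps" is a list of rows, each an object with "hand": the closure, from -1 (fully open) to 1 (shut); "xyz": the shift along the tool's x, y, z in units of 3 cm (1.0 is 3 cm), a list of three; "twist": the turn, a rotation vector about the tool's x, y, z in units of 10 degrees (1.0 is 10 degrees), a list of three. A call has 1 to 5 rows; each row shifts and turns the commanded pose from where the row before left it, along the tool's axes as they then stand; what a row does not reach is not made up. A row lasts 1/8 s, in which the tool goes at most 62.5 mm and 10.7 degrees, less where a joint would pass 70% of its speed; a pose out of reach is approached as far as the arm can. A call with a number of a shift or a turn outside -1 to 1 is refused whole. A call with a gripper value outside its range is refused whole. The fingers move at their own pace and stop on an object; "force" is the grip in N (left out, the last holds). Time passes only in rows, so rows that do not move let the fingers close. It gives the time, the measured TCP pose, the force, the opening and the grip force at its end, in the units of the state.
- manip.state(): the state, without advancing time (a new reading comes with each control period).
- viewer.snapshot(name): name is "scene" or "top"; returns a dict with "color" (384x512x3 uint8, blue, green, red), "K" (3x3 intrinsics, pixels), "distortion" ([k1, k2, p1, p2, k3] as OpenCV has them; the pictures are not rectified), "extrinsics" (4x4, takes a point from camera to world coordinates). Camera axes: x right, y down, z forward; pixel columns grow to the right and rows downward; lengths in m; the calibration is good to about 2 mm. A picture is of the moment at which its call begins. There is no depth.
- order.sign_off(): hands the job in; it is judged then, once.
Trained networks look in a picture, given as the dict that the camera call returned (one of the last four; its "shot" number tells which), for a name from the list of things; names that differ only in an ending like _2 or _b are one class to them, and where a whole thing is asked for, a point or a joint stands for the part that bears it (a point fixed in the world has none). Each returns a list of dicts, best first, with "p" (0 to 1); they miss things now and then, are a little off and sometimes report something else, mostly with a low value. They report only what shows in the picture. A call takes as long as a camera call.
- models.boxes_of(name, picture): "rect" ([left, top, width, height] in pixels, round what is visible of it).
- models.cut_out(name, picture): "mask" (384x512 bool, what is visible of it) and "rect" ([left, top, width, height] in pixels, round what is visible of it).
The state is a dict: "time_s": time; "joints": joint angles; "qvel": joint speeds; "joint_efforts": joint torques, N m; "eef_pos": TCP position; "tool_rot": TCP orientation; "wrist_force": force on the tool from outside, world axes, zero at the start; "ft_torque": the same for the moment, N m; "grip_width": opening from 0.0 (shut) to 1.0 (fully open); "finger_force": force on a finger pad.
Only numpy, scipy, OpenCV 4.12 (cv2) and the standard library are available. Lean on these libraries where they do the work, as an engineer would, in place of code of your own. Each camera call takes 0.05 s, during which the arm holds its last target. There are 200 camera calls.

TASK

Lock the jig's levelling screw without changing its setting: fit the loose holding key right down over the screw's T-head, with its handle lying on the rest beside the upright reaction pin, then swing the jam nut's lever clockwise (seen from above) until the nut comes up against its seat and jams, pulling the lever's upright pin with about 16 N, never over 22. The screw must not turn along, so put the key on before you swing the lever; leave the key on the screw, the nut tight, and the other things on the bench where they are.

Things in the scene. Friction and masses are not known exactly. Their poses are not given: they have to be found in the camera images.
- jig: Aluminium jig plate on feet, fixed; its top 50 mm above the bench. Origin: on the bench, on the vertical axis of the levelling screw; z up. The plate runs from y = -124 to +52 mm and x = -47 to +47 mm. At (0, -105) mm stands the key rest, a dark steel block 46 (x) x 26 (y) mm with its top at z = 85 mm.
- reaction_pin: Upright steel pin, 12 mm diameter, 32 mm tall, fixed on the key rest; origin at its foot (z = 85 mm), at x = -16, y = -105 mm in the jig's frame. The key's handle bears against its +x side when the lever is pulled clockwise; with the key straight on the screw there is a gap of 2 mm.
- level_screw (a joint): Turn of the levelling screw from its setting, rad, clockwise from above positive, 0 at the start. Its thread holds only 0.2 N m, less than the nut's drag of 0.45 N m, so without the key it turns along with the nut. A change of more than 0.25 rad spoils the setting.
- screw_head (a point): Middle of the underside of the screw's steel T-head, on the screw's axis, 85 mm above the bench, on top of a round shoulder of 40 mm diameter. The head is a bar 44 mm long (y of this point) x 9 mm wide (x) x 14 mm high with slightly narrower top 4 mm; its y is parallel to the jig's y. z up.
- jam_nut (a joint): Turn of nut and lever relative to the screw, rad, clockwise from above (tightening) positive; at 0 the lever points 145 degrees counter-clockwise of jig x. Starts at 0 to 0.25. Drag 0.45 N m (5 N at the lever's pin) until the nut meets its seat at 0.65 to 1.25 (differs each time, only felt), then about 15 N m/rad stiffer (1.5 N per mm at the pin). Let go, it stays tight, springing back up to 0.1 rad.
- lever_pin (a point): Top of the upright round pin at the lever's end, 108 mm above the bench, 90 mm from the screw's axis. The pin, a revolving sleeve that spins freely, is 14 mm in diameter from its top down to z = 70 mm; below it is a 20 mm collar to z = 55 mm; the lever bar is 14 mm wide, z = 56 to 66 mm.
- holding_key: Loose steel key, 0.15 to 0.3 kg, flat on the bench. Origin: slot centre at the underside, z up. Head 40 (x) x 70 (y) x 14 mm, through slot 11.5 (x) x 46.5 (y) mm; flat handle 16 mm wide, 12 mm thick, along -y to y = -125 mm; black upright grip 12 mm thick (x), y = -63 to -29 mm, up to z = 52 mm. On the screw it is turned like the jig, handle over the rest, underside 85 mm above the bench.
- key_slot (a point): Centre of the key's slot at its underside; axes as the key's.
- key_grip (a point): Middle of the top of the key's upright grip, 46 mm from the slot's centre along the key's -y, 52 mm above the key's underside.
- screw_jar: Glass jar with a grey lid, 72 mm diameter, 102 mm high; bystander.
- tape_electrical: Black roll of tape, 58 mm diameter, 19 mm high; bystander.
- hex_keys: Folding hex-key set, 28 x 96 x 30 mm; bystander.
- wrench_adj: Adjustable wrench lying flat, 209 mm long; bystander.
- tape_measure: Tape measure, 40 x 95 x 72 mm; bystander.
- bolt_1: Large steel bolt with a nut lying down, 70 mm long; bystander.

How it is judged:
On the way, in this order (a step that is already met when the one before it is completed fails the run):
1. the holding key sits right down on the T-head, handle on the rest, the nut not yet turned up (horizontal distance between key_slot and screw_head below 0.005 m and z of key_slot in the frame of screw_head between -0.004 and 0.004 m and y of key_grip in the frame of screw_head below -0.035 m and angle between the y axis of key_slot and the y axis of screw_head, either way round below 0.2 rad and value of joint jam_nut below 0.5 rad), for 0.2 s.
2. the lever is pulled until the nut jams: the key bears on the reaction pin with more than 9 N (about 13 N at the lever's pin), past the lever's free travel (horizontal distance between key_slot and screw_head below 0.005 m and z of key_slot in the frame of screw_head between -0.004 and 0.004 m and y of key_grip in the frame of screw_head below -0.035 m and angle between the y axis of key_slot and the y axis of screw_head, either way round below 0.2 rad and value of joint jam_nut above 0.67 rad and contact force between holding_key and reaction_pin above 9 N), for 0.2 s.
At the end, for the whole second after the job is handed in: The key is still right down on the T-head (slot within 5 mm of the screw's axis, within 4 mm of full depth, within 0.2 rad, handle over the rest), the nut is turned past 0.65 rad and at rest, and everything is let go (horizontal distance between key_slot and screw_head below 0.005 m and z of key_slot in the frame of screw_head between -0.004 and 0.004 m and y of key_grip in the frame of screw_head below -0.035 m and angle between the y axis of key_slot and the y axis of screw_head, either way round below 0.2 rad and value of joint jam_nut above 0.65 rad and velocity of joint jam_nut between -0.05 and 0.05 rad/s and linear speed of holding_key below 0.02 m/s); the robot touches nothing.
It fails at once if the screw's setting is changed by more than 0.25 rad (value of joint level_screw above 0.25 rad or value of joint level_screw below -0.25 rad).
It fails at once if overtightened: the key bears on the reaction pin with more than 18 N (about 23 N at the lever's pin) (contact force between holding_key and reaction_pin above 18 N).
It fails at once if a bystander is moved more than 30 mm (distance of any of screw_jar, tape_electrical, hex_keys, wrench_adj, tape_measure, bolt_1 from where it was at the start of the episode above 0.03 m).
It also fails if it takes over 72 s, if anything falls off the work surface, if the arm or the gripper's body presses on something with over 40 N, if the wrist force passes 120 N, or if a joint passes its speed limit or range.

## Working session

There is one attempt and no reset: what is moved stays moved. The work goes in short steps, Python scripts to look and compute and a tool call to move; the robot and the scene stay as the last step left them, time stands still between calls to the robot, and variables do not carry over. Pictures are saved under pics/ and viewed, at most 10 in all, crops included, and the job is handed in when it is done.

Besides the shell and the picture viewer there is one more tool, called after ">>>" in YAML: its name, and indented under it one key for each argument. carry_out: Moves the arm, as the interface text tells. Shifts and turns lie within -1 to 1; 1 stands for 3 cm of shift or 10 degrees of turn. Its arguments: {"type":"object","properties":{"steps":{"type":"array","items":{"type":"object","properties":{"hand":{"type":"number"},"xyz":{"type":"array","items":{"type":"number"}},"twist":{"type":"array","items":{"type":"number"}}}}},"force":{"type":"number"}},"required":["steps"]}

```bash
mkdir -p pics; python3 - <<'E'
from bench import manip, viewer, models
import cv2,pickle,numpy as np
s=manip.state(); print({k:np.round(v,3).tolist() for k,v in s.items()})
D={}
for n in("scene","top"):
    p=viewer.snapshot(n); D[n]=p; cv2.imwrite(f"pics/{n}0.png",p["color"])
    print(n,np.round(p["K"],1).tolist(),np.round(p["distortion"],3),np.round(p["extrinsics"],3).tolist())
    for o in("jig","reaction_pin","screw_head","lever_pin","holding_key","screw_jar","tape_electrical","hex_keys","wrench_adj","tape_measure","bolt_1"):
        try:
            r=models.boxes_of(o,p); print(o,[(np.round(x["rect"]).tolist(),round(x["p"],2)) for x in r[:2]])
        except Exception as e: print(o,e)
pickle.dump(D,open("d0.pkl","wb"))
a=np.hstack([cv2.resize(D[n]["color"],(400,300)) for n in D])
E
```

```text
{'time_s': 0.0, 'joints': [-1.374, 0.399, 0.045, 1.538, -0.019, 1.207, -0.051], 'qvel': [-0.001, 0.001, -0.002, -0.0, -0.001, -0.001, -0.0], 'joint_efforts': [0.0, -47.513, 1.365, -25.422, 0.012, 0.01, 0.0], 'eef_pos': [0.189, 0.621, 0.303], 'tool_rot': [-0.463, -3.107, 0.003], 'wrist_force': [-0.369, 0.424, 0.732], 'ft_torque': [0.031, -0.024, -0.014], 'finger_force': 0.0, 'grip_width': 0.999}
scene [[375.7, 0.0, 250.4], [0.0, 375.7, 196.6], [0.0, 0.0, 1.0]] [-0.11  0.    0.    0.    0.  ] [[0.753, -0.365, 0.548, 0.082], [-0.658, -0.443, 0.609, -0.291], [0.02, -0.819, -0.573, 0.602], [0.0, 0.0, 0.0, 1.0]]
jig [([176.0, 192.0, 76.0, 87.0], 0.97)]
reaction_pin [([240.0, 287.0, 84.0, 28.0], 0.7), ([217.0, 228.0, 7.0, 15.0], 0.41)]
screw_head [([176.0, 192.0, 47.0, 33.0], 0.89), ([175.0, 188.0, 48.0, 33.0], 0.53)]
lever_pin [([175.0, 187.0, 47.0, 34.0], 0.71), ([241.0, 284.0, 85.0, 33.0], 0.52)]
holding_key [([240.0, 286.0, 82.0, 32.0], 0.65)]
screw_jar [([367.0, 213.0, 41.0, 57.0], 0.56)]
tape_electrical [([326.0, 249.0, 27.0, 22.0], 0.94), ([209.0, 165.0, 35.0, 34.0], 0.54)]
hex_keys 
[... 320 characters left out ...]
 -0.018, 0.258], [0.02, -0.125, -0.992, 1.449], [0.0, 0.0, 0.0, 1.0]]
jig [([219.0, 200.0, 75.0, 48.0], 0.74), ([335.0, 131.0, 26.0, 26.0], 0.32)]
reaction_pin [([221.0, 214.0, 37.0, 22.0], 0.43)]
screw_head [([222.0, 214.0, 36.0, 21.0], 0.69), ([315.0, 206.0, 30.0, 42.0], 0.54)]
lever_pin [([221.0, 222.0, 21.0, 14.0], 0.48)]
holding_key [([315.0, 206.0, 28.0, 43.0], 0.65)]
screw_jar [([338.0, 134.0, 22.0, 24.0], 0.94)]
tape_electrical [([318.0, 162.0, 16.0, 18.0], 0.53), ([315.0, 204.0, 28.0, 45.0], 0.42)]
hex_keys [([235.0, 162.0, 24.0, 18.0], 0.69)]
wrench_adj [([184.0, 144.0, 32.0, 56.0], 0.59)]
tape_measure [([154.0, 186.0, 31.0, 20.0], 0.59)]
bolt_1 [([169.0, 238.0, 11.0, 12.0], 0.41)]
```

```bash
python3 - <<'E'
import cv2,pickle
D=pickle.load(open("d0.pkl","rb"))
a=cv2.resize(D["scene"]["color"][155:325,160:340],None,fx=3.5,fy=3.5,interpolation=cv2.INTER_CUBIC); cv2.imwrite("pics/s1.png",a)
b=cv2.resize(D["top"]["color"][125:260,150:370],None,fx=3.6,fy=3.6,interpolation=cv2.INTER_CUBIC); cv2.imwrite("pics/t1.png",b)
print(a.shape,b.shape)
E
```

```text
(595, 630, 3) (486, 792, 3)
```

View pics/s1.png

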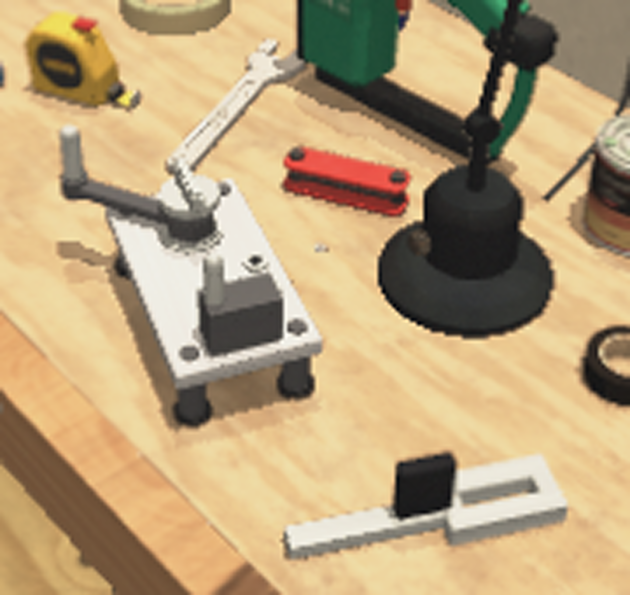

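View pics/t1.png

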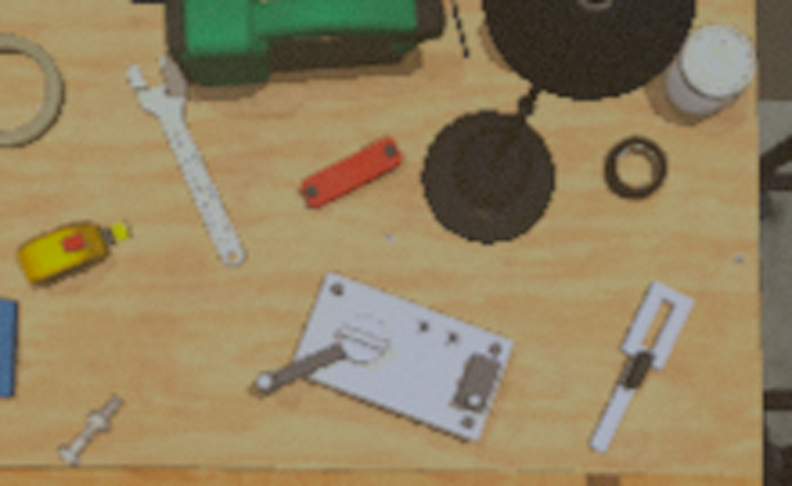

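The scene crop shows the jig (pin of the rest at crop (213,262), lever pin top at (70,130)) and the key flat with its handle to the left, with a lamp between. The top crop gives the T-head at (362,343), the reaction pin at (474,400), and the key at (640,365). I'll fit poses to these clicks.

```bash
cat > h.py <<'E'
import cv2,pickle,numpy as np
from scipy.optimize import least_squares
def proj(p,X):
    E=np.linalg.inv(p["extrinsics"]); return cv2.projectPoints(np.asarray(X,float).reshape(-1,1,3),cv2.Rodrigues(E[:3,:3])[0],E[:3,3],p["K"],np.asarray(p["distortion"],float))[0].reshape(-1,2)
def place(q,L):   # q=x,y,yaw,z
    c,s=np.cos(q[2]),np.sin(q[2]); L=np.asarray(L,float)/1000
    return np.c_[q[0]+c*L[:,0]-s*L[:,1], q[1]+s*L[:,0]+c*L[:,1], q[3]+L[:,2]]
def fit(obs,q0,D):
    f=lambda q:np.concatenate([(proj(D[n],place(q,[o[0] for o in O]))-[o[1] for o in O]).ravel() for n,O in obs.items()])
    return least_squares(f,q0,loss="soft_l1")
E
cat > m.py <<'E'
from h import *
D=pickle.load(open("d0.pkl","rb"))
S=lambda u,v:((u+.5)/3.5-.5+160,(v+.5)/3.5-.5+155)
T=lambda u,v:((u+.5)/3.6-.5+150,(v+.5)/3.6-.5+125)
jig={"scene":[((-16,-105,117),S(213,262)),((47,-124,50),S(322,343)),((-47,-124,50),S(177,378)),((-47,52,50),S(107,213)),((47,52,50),S(228,180)),((-23,-118,85),S(203,311)),((23,-118,85),S(281,304))],
"top":[((-16,-105,117),T(474,400)),((47,-124,50),T(513,341)),((-47,-124,50),T(476,441)),((47,52,50),T(333,273)),((0,0,99),T(362,343))]}
key={"scene":[((20,35,14),S(567,497)),((-20,35,14),S(543,457)),((20,-35,14),S(447,524)),((20,35,0),S(566,514)),((20,-35,0),S(448,541)),((8,-125,0),S(291,557)),((0,-46,52),S(426,461))],
"top":[((-20,35,14),T(656,282)),((20,35,14),T(693,300)),((20,-35,14),T(660,368)),((-20,-35,14),T(622,350)),((-8,-125,12),T(590,447)),((8,-125,12),T(606,453)),((0,-46,52),T(637,370))]}
for n,o in(("jig",jig),("key",key)):
    for z in (0,):
        best=min((fit(o,[.45,.3,y,0],D) for y in np.arange(0,6.3,.7)),key=lambda r:r.cost)
        print(n,np.round(best.x,4),best.cost,np.round(best.fun.reshape(-1,2),1).tolist())
    for v in o: 
        b=min((fit({v:o[v]},[*best.x],D) for _ in[0]),key=lambda r:r.cost); print(v,np.round(b.x,4),b.cost)
# lever pin triangulated
o={"scene":[((0,0,0),S(70,130))],"top":[((0,0,0),T(265,381))]}
r=fit(o,[.4,.3,0,.1],D);print("lever",r.x,r.cost)
E
python3 m.py
```

```text
jig [ 0.4736  0.2706 -0.3423 -0.0009] 7.686474108715539 [[-0.6, -0.1], [0.3, -0.1], [-0.9, 0.8], [-1.8, -1.4], [0.8, 0.1], [1.4, 2.7], [0.5, -0.5], [-0.1, 0.2], [0.2, 0.1], [0.3, 0.5], [-2.0, -0.4], [0.0, -0.9]]
scene [ 0.4856  0.2862 -0.3421 -0.0181] 4.335800184310073
top [ 0.475   0.2682 -0.3464 -0.0396] 1.0177742907340408
key [0.4942 0.0069 4.2607 0.0073] 5.972396822524196 [[0.4, 0.8], [-0.6, -2.5], [1.4, 0.4], [-0.3, 0.5], [0.5, 0.2], [-0.9, 0.2], [0.0, -1.4], [-0.6, -0.6], [0.2, -0.0], [0.1, 0.5], [-0.5, -0.1], [-0.5, -0.1], [-0.4, 0.5], [1.4, -0.1]]
scene [ 4.9980e-01  1.1200e-02  4.2553e+00 -1.4000e-03] 3.9185682125473127
top [ 4.9500e-01  3.1000e-03  4.2625e+00 -1.4400e-02] 1.3230952667785676
lever [ 0.43784114  0.35068361 -0.00760342  0.10964677] 0.007298963287910798
```

```bash
cat >> h.py <<'E'
from scipy.ndimage import map_coordinates
def rect(x0,x1,y0,y1,z): c=[(x0,y0,z),(x1,y0,z),(x1,y1,z),(x0,y1,z)]; return [(c[i],c[(i+1)%4]) for i in range(4)]
JIG=rect(-47,47,-124,52,50)+rect(-23,23,-118,-92,85)
KEY=rect(-20,20,-35,35,14)+[((-8,-125,12),(8,-125,12)),((-8,-125,12),(-8,-36,12)),((8,-125,12),(8,-36,12))]+rect(-5.75,5.75,-23.25,23.25,14)
def icp(q,edges,D,zfix=None,it=15,w=4):
    G={n:cv2.GaussianBlur(cv2.cvtColor(D[n]["color"],6),(0,0),.7).astype(float) for n in D}
    t=np.linspace(.06,.94,25)[:,None]; L=np.concatenate([np.array(a)+(np.array(b,float)-a)*t for a,b in edges]); Ld=np.concatenate([np.repeat([(np.array(b,float)-a)/np.linalg.norm(np.array(b)-a)],25,0) for a,b in edges])
    for k in range(it):
        ww=max(1.5,w*(1-k/it)); off=np.linspace(-ww,ww,41); obs={}
        for n in D:
            u=proj(D[n],place(q,L)); d=proj(D[n],place(q,L+Ld))-u; nn=np.c_[-d[:,1],d[:,0]]; nn/=np.linalg.norm(nn,axis=1)[:,None]
            P=u[:,None]+off[None,:,None]*nn[:,None]; I=map_coordinates(G[n],[P[...,1],P[...,0]],order=1,mode="nearest")
            g=np.abs(np.gradient(I,axis=1)/(off[1]-off[0])); j=g.argmax(1); ok=(g.max(1)>12)
            obs[n]=(ok,u+off[j][:,None]*nn,nn)
        Q=lambda p:[*p[:3],zfix] if zfix is not None else p
        f=lambda p:np.concatenate([(((proj(D[n],place(Q(p),L))-o[1])*o[2]).sum(1))[o[0]] for n,o in obs.items()])
        r=least_squares(f,q[:3] if zfix is not None else q,loss="soft_l1",f_scale=.4); q=Q(r.x)
    return np.array(q),np.median(np.abs(r.fun)),len(r.fun)
E
python3 - <<'E'
from h import *
D=pickle.load(open("d0.pkl","rb"))
for n,e,q in(("jig",JIG,[.4736,.2706,-.3423,0]),("key",KEY,[.4955,.005,4.2607,0])):
    for nm,d in(("both",D),("scene",{"scene":D["scene"]}),("top",{"top":D["top"]})):
        a=icp(q,e,d,0.); print(n,nm,np.round(a[0],4),a[1:])
    a=icp(q,e,D); print(n,"free z",np.round(a[0],4),a[1:])
E
```

```text
jig both [ 0.4764  0.2715 -0.365   0.    ] (np.float64(0.4468934135754281), 356)
jig scene [ 0.4762  0.2716 -0.361   0.    ] (np.float64(0.40673226564473725), 180)
jig top [ 0.4767  0.2714 -0.37    0.    ] (np.float64(0.45080971208682047), 175)
jig free z [ 4.764e-01  2.715e-01 -3.647e-01 -1.000e-04] (np.float64(0.44219121807373957), 356)
key both [0.4966 0.0075 4.2609 0.    ] (np.float64(0.5233275380260085), 408)
key scene [0.4966 0.0083 4.2605 0.    ] (np.float64(0.29277193167741156), 211)
key top [4.955e-01 4.000e-03 4.257e+00 0.000e+00] (np.float64(0.3120271383721708), 198)
key free z [4.9430e-01 5.6000e-03 4.2592e+00 4.2000e-03] (np.float64(0.3724765089631281), 410)
```

View pics/scene0.png

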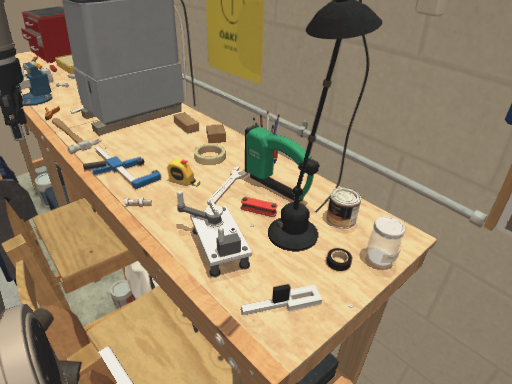

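```bash
cat >> h.py <<'E'
from scipy.spatial.transform import Rotation as Ro
def where(s):
    R=Ro.from_rotvec(s["tool_rot"]).as_matrix(); return np.array(s["eef_pos"]),R,np.degrees(np.arctan2(R[1,1],R[0,1]))
def go(s,xyz,yaw,tiltfix=True):
    """xyz world TCP target, yaw of tool y in deg -> shift in tool frame (units), turn about tool z (units), tilt"""
    p,R,y=where(s); d=np.array(xyz)-p; a=np.radians(yaw); Y=np.array([np.cos(a),np.sin(a),0]); Z=np.array([0,0,-1.]); T=np.c_[np.cross(Y,Z),Y,Z]
    rv=Ro.from_matrix(R.T@T).as_rotvec()
    print("yaw",round(y,1),"shift u",np.round(R.T@d/.03,2),"dist",np.round(np.linalg.norm(d),3),"turn u",np.round(np.degrees(rv)/10,2))
    print("pos",np.round(p,4),"F",np.round(s["wrist_force"],2),"T",np.round(s["ft_torque"],2),"w",round(s["grip_width"],3),"t",s["time_s"])
E
python3 - <<'E'
from h import *; from bench import manip
s=manip.state(); go(s,[.4547,.0266,.22],64)
E
```

```text
yaw 73.1 shift u [-14.24 -16.4    2.8 ] dist 0.657 turn u [ 0.   -0.    0.91]
pos [0.1894 0.6218 0.3039] F [-0.44  0.22  0.12] T [-0.01 -0.01 -0.02] w 0.998 t 1.2
```

The full image shows the lamp's pole rising from its base behind and to the right of the jig. The corridor in front of it, at x below about 0.5, is clear.

>>> carry_out:
  steps:
    - {"hand": -1,"xyz": [-0.89,-1,0.1],"twist": [0,0,0]}
    - {"hand": -1,"xyz": [-0.89,-1,0.1],"twist": [0,0,0]}
    - {"hand": -1,"xyz": [-0.89,-1,0.1],"twist": [0,0,0]}
    - {"hand": -1,"xyz": [-0.89,-1,0.1],"twist": [0,0,0]}
    - {"hand": -1,"xyz": [-0.89,-1,0.1],"twist": [0,0,0]}

```text
time_s: 1.82
eef_pos: [0.274, 0.4382, 0.289]
tool_rot: [0.463, 3.107, 0.001]
wrist_force: [0.4, -0.5, 0.5]
grip_width: 1.0
finger_force: 0.0
```

>>> carry_out:
  steps:
    - {"hand": -1,"xyz": [-0.89,-1,0.1],"twist": [0,0,0]}
    - {"hand": -1,"xyz": [-0.89,-1,0.1],"twist": [0,0,0]}
    - {"hand": -1,"xyz": [-0.89,-1,0.1],"twist": [0,0,0]}
    - {"hand": -1,"xyz": [-0.89,-1,0.1],"twist": [0,0,0]}
    - {"hand": -1,"xyz": [-0.89,-1,0.1],"twist": [0,0,0]}

```text
time_s: 2.45
eef_pos: [0.358, 0.2558, 0.2741]
tool_rot: [0.463, 3.107, 0.001]
wrist_force: [0.6, 0.3, 0.1]
grip_width: 1.0
finger_force: 0.0
```

>>> carry_out:
  steps:
    - {"hand": -1,"xyz": [-0.89,-1,0.1],"twist": [0,0,0]}
    - {"hand": -1,"xyz": [-0.89,-1,0.1],"twist": [0,0,0]}
    - {"hand": -1,"xyz": [-0.89,-1,0.1],"twist": [0,0,0]}
    - {"hand": -0.2,"xyz": [-0.89,-1,0.1],"twist": [0,0,0]}
    - {"hand": -0.2,"xyz": [-0.89,-1,0.1],"twist": [0,0,0.9]}

```text
time_s: 3.08
eef_pos: [0.442, 0.0734, 0.2592]
tool_rot: [0.711, 3.059, 0.002]
wrist_force: [0.6, -0.6, 1.0]
grip_width: 0.61
finger_force: 0.0
```

```bash
python3 - <<'E'
from h import *; from bench import manip
s=manip.state(); go(s,[.4547,.0266,.20],64); print(s["joints"])
E
```

```text
yaw 63.8 shift u [-1.07 -1.22  1.97] dist 0.077 turn u [ 0.01  0.   -0.02]
pos [0.442  0.0734 0.2592] F [ 0.62 -0.64  1.03] T [-0.02  0.02 -0.01] w 0.61 t 3.075
[-0.72176166  0.08158876  0.48930933  2.06163446 -0.04595564  1.00727304
  0.90445632]
```

>>> carry_out:
  steps:
    - {"hand": -0.2,"xyz": [-0.54,-0.61,1],"twist": [0,0,0]}
    - {"hand": -0.2,"xyz": [-0.53,-0.61,0.97],"twist": [0,0,0]}
    - {"hand": -0.2,"xyz": [0,0,1],"twist": [0,0,0]}
    - {"hand": -0.2,"xyz": [0,0,0.8],"twist": [0,0,0]}
    - {"hand": -0.2,"xyz": [0,0,0],"twist": [0,0,0]}

```text
time_s: 3.7
eef_pos: [0.4532, 0.0274, 0.1446]
tool_rot: [-0.705, -3.058, 0.003]
wrist_force: [-0.0, -0.2, -0.1]
grip_width: 0.599
finger_force: 0.0
```

```bash
python3 - <<'E'
from h import *; from bench import manip,viewer
s=manip.state(); go(s,[.4547,.0266,.094],64)
a=[]
for n,(r,c) in (("scene",(250,190)),("top",(170,260))):
    p=viewer.snapshot(n)["color"]; a.append(cv2.resize(p[r-20:r+90,c:c+120],(400,367),interpolation=2))
cv2.imwrite("pics/g.png",np.hstack(a))
E
```

```text
yaw 64.0 shift u [-0.06  0.    1.69] dist 0.051 turn u [-0.01 -0.02  0.  ]
pos [0.4532 0.0274 0.1446] F [-0.02 -0.2  -0.11] T [-0.01  0.04 -0.02] w 0.599 t 3.7
```

View pics/g.png

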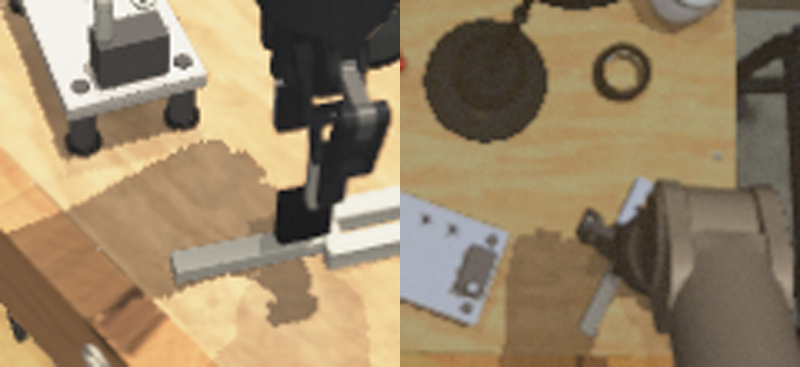

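The fingers straddle the black grip (left half, near (300,200)), so I'll go down and close.

>>> carry_out:
  steps:
    - {"hand": -0.2,"xyz": [-0.06,0,0.7],"twist": [0,0,0]}
    - {"hand": -0.2,"xyz": [0,0,0.7],"twist": [0,0,0]}
    - {"hand": -0.2,"xyz": [0,0,0.29],"twist": [0,0,0]}
    - {"hand": -0.2,"xyz": [0,0,0],"twist": [0,0,0]}
    - {"hand": 0.3,"xyz": [0,0,0],"twist": [0,0,0]}
  force: 25

```text
time_s: 4.42
eef_pos: [0.4567, 0.027, 0.096]
tool_rot: [0.705, 3.06, 0.002]
wrist_force: [-0.5, 0.2, -0.3]
grip_width: 0.404
finger_force: 0.0
```

>>> carry_out:
  steps:
    - {"hand": 1,"xyz": [0,0,0],"twist": [0,0,0]}
    - {"hand": 1,"xyz": [0,0,0],"twist": [0,0,0]}
    - {"hand": 1,"xyz": [0,0,0],"twist": [0,0,0]}
    - {"hand": 1,"xyz": [0,0,0],"twist": [0,0,0]}
  force: 90

```text
time_s: 4.92
eef_pos: [0.4565, 0.0269, 0.0959]
tool_rot: [0.705, 3.06, 0.001]
wrist_force: [-1.0, -0.2, 6.0]
grip_width: 0.123
finger_force: 88.5
```

>>> carry_out:
  steps:
    - {"hand": 1,"xyz": [0,0,-0.5],"twist": [0,0,0]}
    - {"hand": 1,"xyz": [0,0,-1],"twist": [0,0,0]}
    - {"hand": 1,"xyz": [0,0,-1],"twist": [0,0,0]}
    - {"hand": 1,"xyz": [0,0,-1],"twist": [0,0,0]}
    - {"hand": 1,"xyz": [0,0,-1],"twist": [0,0,0]}

```text
time_s: 5.55
eef_pos: [0.4553, 0.0267, 0.2314]
tool_rot: [-0.706, -3.061, -0.0]
wrist_force: [0.7, 0.1, -3.0]
grip_width: 0.125
finger_force: 87.9
```

```bash
python3 - <<'E'
from h import *; from bench import manip,viewer
s=manip.state(); go(s,[.460,.2285,.235],159.1)
D={n:viewer.snapshot(n) for n in("scene",)}
p,R,y=where(s); k=np.radians(y-180)
g=np.array([.0,-.046]); c,sn=np.cos(k),np.sin(k)
x0=p[0]-(c*g[0]-sn*g[1]); y0=p[1]-(sn*g[0]+c*g[1])
print(x0,y0,k); 
print(icp([x0,y0,k,p[2]-.096],KEY,D,w=5), icp([x0,y0,k,p[2]-.096],KEY,D,zfix=p[2]-.096,w=5))
E
```

```text
yaw 64.0 shift u [ 2.8   6.12 -0.12] dist 0.202 turn u [ 0.   -0.   -9.51]
pos [0.4553 0.0267 0.2314] F [ 0.69  0.12 -3.04] T [ 0.04 -0.01  0.05] w 0.125 t 5.55
0.4966078329800557 0.006520428555716044 -2.023962118183941
(array([ 0.49519956,  0.00847821, -2.02419762,  0.13382608]), np.float64(0.3270311335898503), 220) (array([ 0.49384709,  0.00746   , -2.02441025,  0.1353689 ]), np.float64(0.3172814899776564), 220)
```

>>> carry_out:
  steps:
    - {"hand": 1,"xyz": [0,0,0],"twist": [0,0,-0.95]}
    - {"hand": 1,"xyz": [0,0,0],"twist": [0,0,-0.95]}
    - {"hand": 1,"xyz": [0,0,0],"twist": [0,0,-0.95]}
    - {"hand": 1,"xyz": [0,0,0],"twist": [0,0,-0.95]}
    - {"hand": 1,"xyz": [0,0,0],"twist": [0,0,-0.95]}

```text
time_s: 6.22
eef_pos: [0.4552, 0.0266, 0.2297]
tool_rot: [0.595, -3.084, 0.0]
wrist_force: [0.5, 0.1, -2.8]
grip_width: 0.12
finger_force: 88.1
```

>>> carry_out:
  steps:
    - {"hand": 1,"xyz": [0,0,0],"twist": [0,0,-0.95]}
    - {"hand": 1,"xyz": [0,0,0],"twist": [0,0,-0.95]}
    - {"hand": 1,"xyz": [0,0,0],"twist": [0,0,-0.95]}
    - {"hand": 1,"xyz": [0,0,0],"twist": [0,0,-0.95]}
    - {"hand": 1,"xyz": [0,0,0],"twist": [0,0,-0.95]}

```text
time_s: 6.85
eef_pos: [0.4552, 0.0266, 0.2297]
tool_rot: [1.787, -2.583, -0.0]
wrist_force: [0.6, 0.2, -2.2]
grip_width: 0.128
finger_force: 88.1
```

```bash
python3 - <<'E'
from h import *; from bench import manip,viewer
s=manip.state(); go(s,[.460,.2285,.235],159.1); print(s["joints"][6])
E
```

```text
yaw 159.4 shift u [-6.35  2.22 -0.18] dist 0.202 turn u [ 0.   -0.    0.03]
pos [0.4552 0.0266 0.2297] F [ 0.63  0.24 -2.18] T [-0.01  0.02 -0.02] w 0.128 t 6.85
2.692490104717627
```

>>> carry_out:
  steps:
    - {"hand": 1,"xyz": [-0.9,0.32,0],"twist": [0,0,0]}
    - {"hand": 1,"xyz": [-0.9,0.32,0],"twist": [0,0,0]}
    - {"hand": 1,"xyz": [-0.9,0.32,0],"twist": [0,0,0]}
    - {"hand": 1,"xyz": [-0.9,0.32,0],"twist": [0,0,0]}
    - {"hand": 1,"xyz": [-0.9,0.32,0],"twist": [0,0,0]}

```text
time_s: 7.48
eef_pos: [0.4588, 0.1706, 0.2297]
tool_rot: [1.78, -2.588, 0.0]
wrist_force: [0.6, -0.5, -2.6]
grip_width: 0.123
finger_force: 88.0
```

>>> carry_out:
  steps:
    - {"hand": 1,"xyz": [-0.9,0.32,0],"twist": [0,0,0]}
    - {"hand": 1,"xyz": [-0.9,0.32,0.2],"twist": [0,0,0]}
    - {"hand": 1,"xyz": [0,0,0],"twist": [0,0,0]}
    - {"hand": 1,"xyz": [0,0,0],"twist": [0,0,0]}

```text
time_s: 7.98
eef_pos: [0.4604, 0.2264, 0.2237]
tool_rot: [1.779, -2.587, 0.001]
wrist_force: [-0.2, -0.0, -2.9]
grip_width: 0.127
finger_force: 88.0
```

```bash
python3 - <<'E'
from h import *; from bench import manip,viewer
s=manip.state(); go(s,[.460,.2285,.22],159.1); print(s["joints"][6])
D={n:viewer.snapshot(n) for n in("scene","top")}; pickle.dump(D,open("d1.pkl","wb"))
p,R,y=where(s); k=np.radians(y-180)
g=np.array([.0,-.046]); c,sn=np.cos(k),np.sin(k)
q=[p[0]-(c*g[0]-sn*g[1]),p[1]-(sn*g[0]+c*g[1]),k,p[2]-.096]
print(q); 
d={"scene":D["scene"]}
print(icp(q,KEY,d,w=5), icp(q,KEY,d,zfix=q[3],w=5))
im=D["scene"]["color"].copy()
cv2.imwrite("pics/h1.png",cv2.resize(im[130:290,140:320],None,fx=3.6,fy=3.6,interpolation=2))
E
```

```text
yaw 159.0 shift u [-0.06  0.04  0.12] dist 0.004 turn u [ 0.   -0.01 -0.01]
pos [0.4604 0.2264 0.2237] F [-0.24 -0.02 -2.89] T [-0.07  0.04 -0.02] w 0.127 t 7.975
2.2994375826521605
[np.float64(0.4768414328336649), np.float64(0.26933489402515404), np.float64(-0.3660192528325691), np.float64(0.12769664645786602)]
(array([ 0.47041407,  0.2610315 , -0.31544301,  0.12389148]), np.float64(0.6259688199956988), 195) (array([ 0.46756307,  0.25724036, -0.31570927,  0.12769665]), np.float64(0.6320986225151696), 196)
```

View pics/h1.png

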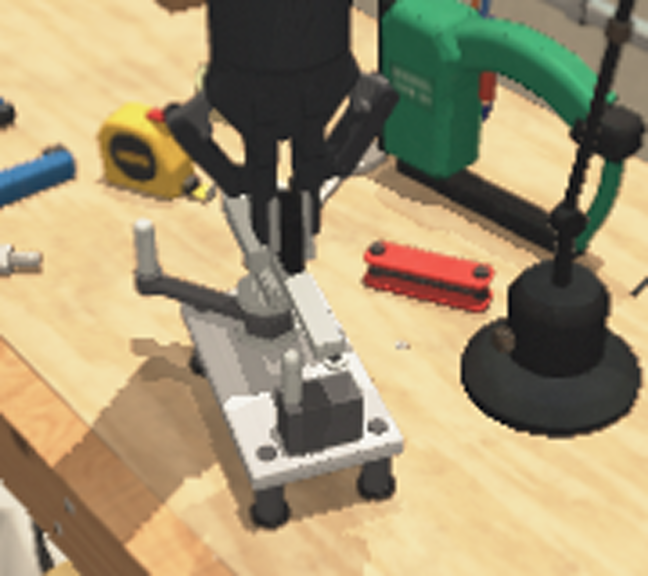

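The image shows the key held over the jig, with its handle (crop (315,320)) pointing to the rest and lying right of the reaction pin. The jig's yaw needs a recheck.

```bash
python3 - <<'E'
from h import *
D=pickle.load(open("d0.pkl","rb"))
P=rect(-47,47,-124,52,50); 
for nm,e in(("plate",P),("rest",JIG[4:]),("all",JIG),("plate long",[P[1],P[3]]),("noleft",P[:3])):
  for q in ([.474,.2706,-.342,0],[.4764,.2715,-.365,0]):
    for d in (D,{"scene":D["scene"]},{"top":D["top"]}):
        a=icp(q,e,d,0.,w=2.5); print(nm,list(d),np.round(a[0],4),round(a[1],2),a[2])
im={}
for n,c in(("scene",(165,180)),("top",(195,205))):
    f=6 if n=="scene" else 7
    x0,y0=c; I=cv2.resize(D[n]["color"][y0:y0+(100 if n=="scene" else 60),x0:x0+(100 if n=="scene" else 100)],None,fx=f,fy=f,interpolation=2)
    I=cv2.resize(I,(390,390) if n=="scene" else (400,240),interpolation=2) ; sc=I.shape[1]/100
    for col,q in(((0,0,255),[.4764,.2715,-.365,0]),((0,180,0),[.4745,.2706,-.343,0])):
        for a,b in JIG+rect(-4.5,4.5,-22,22,99):
            u=((proj(D[n],place(q,[a,b]))-c+.5)*sc).astype(int); cv2.line(I,u[0].tolist(),u[1].tolist(),col,1)
    im[n]=cv2.copyMakeBorder(I,0,390-I.shape[0],0,0,0)
cv2.imwrite("pics/ov.png",np.hstack(list(im.values())))
E
```

```text
plate ['scene', 'top'] [ 0.4756  0.271  -0.3427  0.    ] 0.45 163
plate ['scene'] [ 0.4757  0.2714 -0.3494  0.    ] 0.3 85
plate ['top'] [ 0.4759  0.27   -0.3486  0.    ] 0.62 79
plate ['scene', 'top'] [ 0.4756  0.271  -0.3417  0.    ] 0.46 163
plate ['scene'] [ 0.4789  0.2804 -0.3478  0.    ] 0.47 86
plate ['top'] [ 0.477   0.2743 -0.3384  0.    ] 0.4 70
rest ['scene', 'top'] [ 0.4767  0.2716 -0.3711  0.    ] 0.37 195
rest ['scene'] [ 0.4756  0.272  -0.3584  0.    ] 0.46 95
rest ['top'] [ 0.4769  0.2714 -0.3754  0.    ] 0.3 100
rest ['scene', 'top'] [ 0.4763  0.2718 -0.3674  0.    ] 0.37 195
rest ['scene'] [ 0.4759  0.2719 -0.3623  0.    ] 0.46 95
rest ['top'] [ 0.4769  0.2714 -0.3754  0.    ] 0.3 100
all ['scene', 'top'] [ 0.4764  0.2715 -0.3652  0.    ] 0.45 356
all ['scene'] [ 0.4761  0.2716 -0.3594  0.    ] 0.41 181
all ['top'] [ 0.4768  0.2714 -0.3712  0.    ] 0.5 174
all ['scene', 'top'] [ 0.4764  0.2714 -0.3651  0.    ] 0.44 356
all ['scene'] [ 0.4762  0.2716 -0.3606  0.    ] 0.4 181
all ['top'] [ 0.4767  0.2714 -0.3708  0.    ] 0.47 175
plate long ['scene', 'top'] [ 0.6126  0.7376 -0.3228  0.    ] nan 0
plate long ['scene'] [ 1.0917  2.0298 -0.3737  0.    ] nan 0
plate long ['top'] [ 0.4694  0.2516 -0.3498  0.    ] 0.25 32
plate long ['scene', 'top'] [ 0.8032  1.1873 -0.3566  0.    ] nan 0
plate long ['scene'] [ 0.8694  1.3148 -0.3505  0.    ] nan 0
plate long ['top'] [ 0.4712  0.2566 -0.3497  0.    ] 0.21 33
noleft ['scene', 'top'] [ 0.467   0.2747 -0.3707  0.    ] 0.82 108
noleft ['scene'] [ 0.4641  0.2754 -0.3186  0.    ] 0.34 59
noleft ['top'] [ 0.4748  0.2705 -0.3656  0.    ] 0.88 57
noleft ['scene', 'top'] [ 0.4746  0.2718 -0.3466  0.    ] 0.63 116
noleft ['scene'] [ 0.4749  0.2718 -0.3483  0.    ] 0.25 60
noleft ['top'] [ 0.4748  0.2704 -0.3658  0.    ] 0.88 57
  return _methods._mean(a, axis=axis, dtype=dtype,
  ret = ret.dtype.type(ret / rcount)
```

View pics/ov.png

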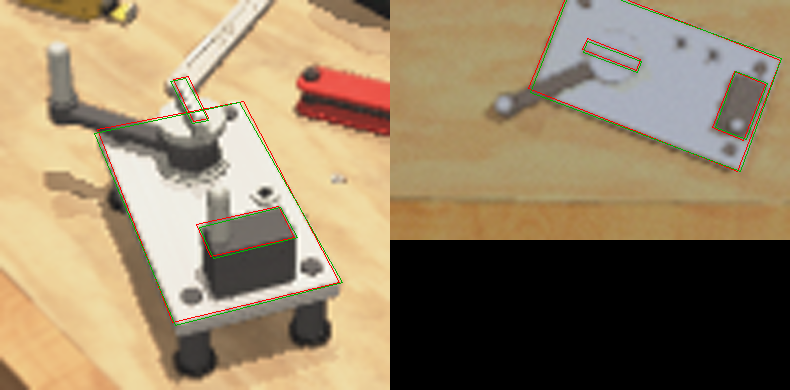

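```bash
python3 - <<'E'
from h import *; from bench import manip,viewer
s=manip.state(); go(s,[.4607,.2297,.2],159.95)
E
```

```text
yaw 159.0 shift u [-0.11  0.04  0.8 ] dist 0.024 turn u [-0.  -0.  -0.1]
pos [0.4607 0.226  0.224 ] F [-0.78  0.25 -3.03] T [-0.01  0.02  0.02] w 0.126 t 8.075
```

>>> carry_out:
  steps:
    - {"hand": 1,"xyz": [-0.11,0.04,0.4],"twist": [0,0,-0.1]}
    - {"hand": 1,"xyz": [0,0,0.4],"twist": [0,0,0]}
    - {"hand": 1,"xyz": [0,0,0.05],"twist": [0,0,0]}
    - {"hand": 1,"xyz": [0,0,0.05],"twist": [0,0,0]}
    - {"hand": 1,"xyz": [0,0,0.05],"twist": [0,0,0]}

```text
time_s: 8.7
eef_pos: [0.461, 0.231, 0.1958]
tool_rot: [-1.803, 2.572, -0.0]
wrist_force: [0.2, 1.2, -2.7]
grip_width: 0.124
finger_force: 88.0
```

```bash
python3 - <<'E'
from h import *; from bench import manip,viewer
s=manip.state(); go(s,[.4607,.2297,.181],159.95)
E
```

```text
yaw 160.1 shift u [ 0.04 -0.    0.49] dist 0.015 turn u [-0.    0.    0.01]
pos [0.461  0.231  0.1958] F [ 0.25  1.2  -2.73] T [ 0.    0.01 -0.04] w 0.124 t 8.7
```

Still free at an underside height of about 100 mm, so I'll creep down.

>>> carry_out:
  steps:
    - {"hand": 1,"xyz": [0.04,0,0.05],"twist": [0,0,0]}
    - {"hand": 1,"xyz": [0,0,0.05],"twist": [0,0,0]}
    - {"hand": 1,"xyz": [0,0,0.03],"twist": [0,0,0]}

```text
time_s: 9.07
eef_pos: [0.4603, 0.2298, 0.1917]
tool_rot: [-1.803, 2.572, 0.0]
wrist_force: [0.2, 0.6, -2.8]
grip_width: 0.122
finger_force: 88.0
```

```bash
python3 - <<'E'
from h import *; from bench import manip,viewer
s=manip.state(); go(s,[.4607,.2297,.181],159.95)
E
```

```text
yaw 160.1 shift u [-0.   -0.01  0.36] dist 0.011 turn u [0.   0.   0.01]
pos [0.4603 0.2298 0.1917] F [ 0.19  0.6  -2.85] T [-0.01  0.06 -0.02] w 0.122 t 9.075
```

>>> carry_out:
  steps:
    - {"hand": 1,"xyz": [0,0,0.06],"twist": [0,0,0]}
    - {"hand": 1,"xyz": [0,0,0.06],"twist": [0,0,0]}
    - {"hand": 1,"xyz": [0,0,0],"twist": [0,0,0]}

```text
time_s: 9.45
eef_pos: [0.4602, 0.2297, 0.1879]
tool_rot: [1.803, -2.572, -0.0]
wrist_force: [0.0, 0.5, -2.8]
grip_width: 0.125
finger_force: 88.0
```

>>> carry_out:
  steps:
    - {"hand": 1,"xyz": [0,0,0.06],"twist": [0,0,0]}
    - {"hand": 1,"xyz": [0,0,0.06],"twist": [0,0,0]}
    - {"hand": 1,"xyz": [0,0,0],"twist": [0,0,0]}

```text
time_s: 9.82
eef_pos: [0.4602, 0.2297, 0.1843]
tool_rot: [1.803, -2.572, -0.0]
wrist_force: [0.6, 0.5, -2.7]
grip_width: 0.124
finger_force: 88.0
```

>>> carry_out:
  steps:
    - {"hand": 1,"xyz": [0,0,0.05],"twist": [0,0,0]}
    - {"hand": 1,"xyz": [0,0,0.04],"twist": [0,0,0]}
    - {"hand": 1,"xyz": [0,0,0],"twist": [0,0,0]}

```text
time_s: 10.2
eef_pos: [0.4603, 0.2298, 0.1817]
tool_rot: [1.803, -2.572, -0.0]
wrist_force: [-0.9, -0.2, -2.1]
grip_width: 0.124
finger_force: 88.0
```

>>> carry_out:
  steps:
    - {"hand": 1,"xyz": [0,0,0.02],"twist": [0,0,0]}
    - {"hand": 1,"xyz": [0,0,0],"twist": [0,0,0]}

```text
time_s: 10.45
eef_pos: [0.4603, 0.2298, 0.1812]
tool_rot: [-1.803, 2.573, 0.0]
wrist_force: [0.5, -0.2, -2.2]
grip_width: 0.127
finger_force: 88.0
```

```bash
python3 - <<'E'
from h import *; from bench import manip,viewer
s=manip.state(); go(s,[.4607,.2297,.181],159.95)
p=viewer.snapshot("scene")["color"]
cv2.imwrite("pics/ins.png",cv2.resize(p[150:270,150:300],None,fx=4,fy=4,interpolation=2))
E
```

```text
yaw 160.1 shift u [-0.   -0.01  0.01] dist 0.0 turn u [0.   0.   0.01]
pos [0.4603 0.2298 0.1812] F [ 0.51 -0.18 -2.24] T [-0.07 -0.02 -0.06] w 0.127 t 10.45
```

View pics/ins.png

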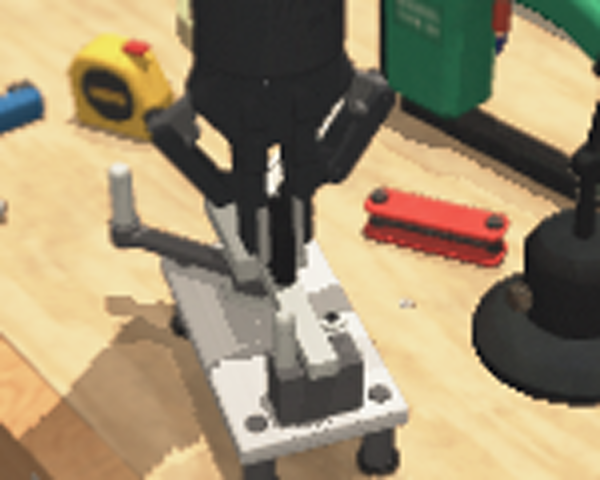

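The handle lies on the rest, right of the pin at crop (285,335), and the key is nearly down. I'll feel for the bottom.

>>> carry_out:
  steps:
    - {"hand": 1,"xyz": [0,0,0.03],"twist": [0,0,0]}
    - {"hand": 1,"xyz": [0,0,0],"twist": [0,0,0]}

```text
time_s: 10.75
eef_pos: [0.4605, 0.2298, 0.1809]
tool_rot: [-1.803, 2.572, 0.0]
wrist_force: [-1.2, -0.4, 3.3]
grip_width: 0.124
finger_force: 89.0
```

>>> carry_out:
  steps:
    - {"hand": 1,"xyz": [0,0,0.03],"twist": [0,0,0]}
    - {"hand": 1,"xyz": [0,0,0],"twist": [0,0,0]}

```text
time_s: 11.0
eef_pos: [0.4606, 0.2298, 0.1809]
tool_rot: [-1.803, 2.572, 0.001]
wrist_force: [-3.5, -1.9, 9.9]
grip_width: 0.124
finger_force: 90.2
```

The key is seated at the expected depth. I'll release, rise and turn.

>>> carry_out:
  steps:
    - {"hand": 0,"xyz": [0,0,-0.02],"twist": [0,0,0]}
    - {"hand": -0.2,"xyz": [0,0,0],"twist": [0,0,0]}
    - {"hand": -0.2,"xyz": [0,0,0],"twist": [0,0,0]}
    - {"hand": -0.2,"xyz": [0,0,-0.5],"twist": [0,0,0]}
    - {"hand": -0.2,"xyz": [0,0,-1],"twist": [0,0,0]}
  force: 40

```text
time_s: 11.62
eef_pos: [0.4598, 0.2295, 0.2252]
tool_rot: [1.802, -2.571, 0.0]
wrist_force: [0.8, 1.0, 0.3]
grip_width: 0.599
finger_force: 0.0
```

>>> carry_out:
  steps:
    - {"hand": -0.2,"xyz": [0,0,-1],"twist": [0,0,0.95]}
    - {"hand": -0.2,"xyz": [0,0,0],"twist": [0,0,0.95]}
    - {"hand": -0.2,"xyz": [0,0,0],"twist": [0,0,0.95]}
    - {"hand": -0.2,"xyz": [0,0,0],"twist": [0,0,0.95]}
    - {"hand": -0.2,"xyz": [0,0,0],"twist": [0,0,0.95]}

```text
time_s: 12.25
eef_pos: [0.4606, 0.2299, 0.2561]
tool_rot: [-0.606, 3.081, 0.001]
wrist_force: [0.5, 0.0, 0.5]
grip_width: 0.599
finger_force: 0.0
```

>>> carry_out:
  steps:
    - {"hand": -0.2,"xyz": [0,0,0],"twist": [0,0,0.95]}
    - {"hand": -0.2,"xyz": [0,0,0],"twist": [0,0,0.95]}
    - {"hand": -0.2,"xyz": [0,0,0],"twist": [0,0,0.95]}
    - {"hand": -0.2,"xyz": [0,0,0],"twist": [0,0,0.95]}
    - {"hand": -0.2,"xyz": [0,0,0],"twist": [0,0,0.95]}

```text
time_s: 12.88
eef_pos: [0.4606, 0.2299, 0.256]
tool_rot: [0.687, 3.065, 0.002]
wrist_force: [-0.2, 0.1, -0.2]
grip_width: 0.602
finger_force: 0.0
```

>>> carry_out:
  steps:
    - {"hand": -0.2,"xyz": [0,0,0],"twist": [0,0,0.95]}
    - {"hand": -0.2,"xyz": [0,0,0],"twist": [0,0,0.95]}
    - {"hand": -0.2,"xyz": [0,0,0],"twist": [0,0,0.95]}
    - {"hand": -0.2,"xyz": [0,0,0],"twist": [0,0,0.95]}
    - {"hand": -0.2,"xyz": [0,0,0],"twist": [0,0,0]}

```text
time_s: 13.5
eef_pos: [0.4605, 0.23, 0.2558]
tool_rot: [1.637, 2.681, 0.002]
wrist_force: [0.2, -0.2, 0.5]
grip_width: 0.598
finger_force: 0.0
```

```bash
python3 - <<'E'
from h import *; from bench import manip,viewer,models
s=manip.state(); go(s,[.4378,.3507,.22],25); print(s["joints"][6])
D={n:viewer.snapshot(n) for n in("scene","top")}; pickle.dump(D,open("d2.pkl","wb"))
cv2.imwrite("pics/rel.png",np.hstack([cv2.resize(D["scene"]["color"][140:260,150:280],(433,400),interpolation=2),cv2.resize(D["top"]["color"][190:260,200:265],(366,394),interpolation=2)[:400].repeat(1,0) if 0 else cv2.resize(D["top"]["color"][190:260,200:264],(366,400),interpolation=2)]))
E
```

```text
yaw 27.2 shift u [3.93 1.16 1.2 ] dist 0.128 turn u [ 0.01 -0.    0.22]
pos [0.4605 0.23   0.2558] F [ 0.18 -0.19  0.46] T [ 0. -0. -0.] w 0.598 t 13.5
0.07026758066888719
```

View pics/rel.png

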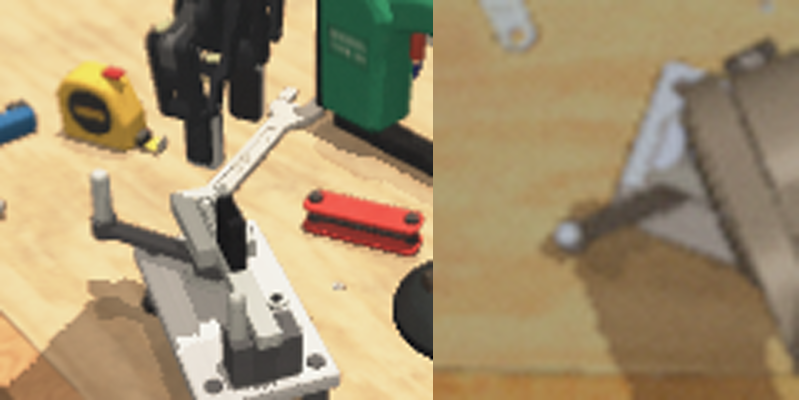

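The key stays seated after release, and the lever pin (left crop (99,175)) is unmoved.

>>> carry_out:
  steps:
    - {"hand": -0.2,"xyz": [0.98,0.29,0],"twist": [0,0,0]}
    - {"hand": -0.2,"xyz": [0.98,0.29,0],"twist": [0,0,0]}
    - {"hand": -0.2,"xyz": [0.98,0.29,0.4],"twist": [0,0,0]}
    - {"hand": -0.2,"xyz": [0.98,0.29,0.8],"twist": [0,0,0.2]}
    - {"hand": -0.2,"xyz": [0,0,0.8],"twist": [0,0,0]}

```text
time_s: 14.22
eef_pos: [0.4367, 0.3539, 0.1945]
tool_rot: [-1.677, -2.655, -0.003]
wrist_force: [0.6, -0.3, -0.2]
grip_width: 0.6
finger_force: 0.0
```

```bash
python3 - <<'E'
from h import *; from bench import manip,viewer,models
s=manip.state(); go(s,[.4378,.3507,.149],25); print(s["joints"])
D={n:viewer.snapshot(n) for n in("scene","top")}
cv2.imwrite("pics/lv.png",np.hstack([cv2.resize(D["scene"]["color"][140:260,140:270],(433,400),interpolation=2),cv2.resize(D["top"]["color"][190:260,190:254],(366,400),interpolation=2)]))
E
```

```text
yaw 25.5 shift u [-0.11 -0.02  1.52] dist 0.046 turn u [ 0.01 -0.01  0.05]
pos [0.4367 0.3539 0.1945] F [ 0.55 -0.26 -0.18] T [ 0.01  0.02 -0.01] w 0.6 t 14.225
[-1.14190378  0.38840507  0.48256598  1.87777745 -0.22360107  0.9267669
 -0.11066697]
```

View pics/lv.png

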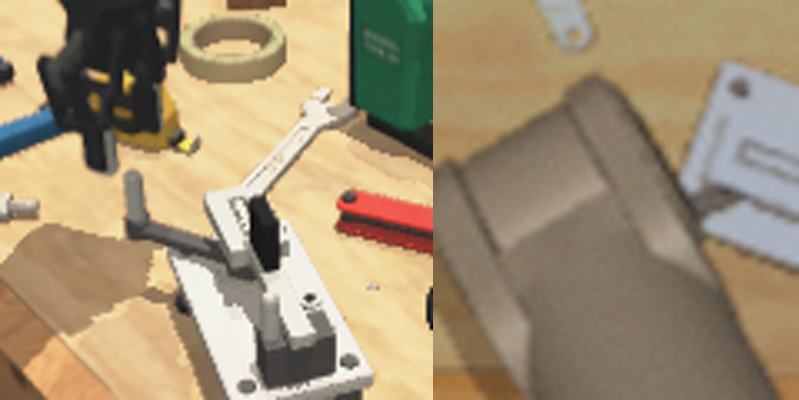

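The fingers sit over the pin (left crop (135,180)) with the key in place. I'll go down and close gently.

>>> carry_out:
  steps:
    - {"hand": -0.2,"xyz": [-0.11,-0.02,0.5],"twist": [0,0,0]}
    - {"hand": -0.2,"xyz": [0,0,0.5],"twist": [0,0,0]}
    - {"hand": -0.2,"xyz": [0,0,0.5],"twist": [0,0,0]}
    - {"hand": -0.2,"xyz": [0,0,0],"twist": [0,0,0]}
  force: 20

```text
time_s: 14.82
eef_pos: [0.438, 0.3465, 0.1486]
tool_rot: [-1.687, -2.65, 0.004]
wrist_force: [0.1, 0.5, 0.4]
grip_width: 0.602
finger_force: 0.0
```

>>> carry_out:
  steps:
    - {"hand": 0.1,"xyz": [0,0,0],"twist": [0,0,0]}
    - {"hand": 0.3,"xyz": [0,0,0],"twist": [0,0,0]}
    - {"hand": 0.5,"xyz": [0,0,0],"twist": [0,0,0]}
    - {"hand": 0.6,"xyz": [0,0,0],"twist": [0,0,0]}
    - {"hand": 0.6,"xyz": [0,0,0],"twist": [0,0,0]}

```text
time_s: 15.45
eef_pos: [0.4391, 0.3475, 0.1504]
tool_rot: [1.686, 2.65, 0.002]
wrist_force: [1.2, 0.6, 1.1]
grip_width: 0.197
finger_force: 0.5
```

```bash
python3 - <<'E'
from h import *; from bench import manip
s=manip.state(); go(s,[.4378,.3507,.149],25)
E
```

```text
yaw 25.1 shift u [0.12 0.01 0.05] dist 0.004 turn u [ 0.01 -0.    0.01]
pos [0.4391 0.3475 0.1504] F [1.21 0.58 1.09] T [ 0.18 -0.19 -0.01] w 0.197 t 15.45
```

>>> carry_out:
  steps:
    - {"hand": 0.6,"xyz": [0.11,0,0.03],"twist": [0,0,0]}
    - {"hand": 0.6,"xyz": [-0.005,0.1,0],"twist": [0,0,0.2]}
    - {"hand": 0.6,"xyz": [-0.005,0.1,0],"twist": [0,0,0.2]}
    - {"hand": 0.6,"xyz": [-0.005,0.1,0],"twist": [0,0,0.2]}
  force: 60

```text
time_s: 15.95
eef_pos: [0.4449, 0.3532, 0.1488]
tool_rot: [-1.825, -2.556, 0.003]
wrist_force: [-3.0, -0.0, 1.7]
grip_width: 0.199
finger_force: 1.3
```

```bash
cat > l.py <<'E'
from h import *; from bench import manip
s=manip.state(); p,R,y=where(s); d=p[:2]-[.4758,.271]; th=np.degrees(np.arctan2(d[1],d[0])); f=R.T@np.array(s["wrist_force"])
print("r",np.hypot(*d).round(4),"ang",th.round(2),"nut~",np.radians(145-20.05-th).round(3),"tool yaw vs tangent",round(y-(th-90),2),"F tool",f.round(1),"ff",s["finger_force"],"w",s["grip_width"],"z",p[2].round(4),"t",s["time_s"],"j",np.round(s["joints"],2))
E
python3 l.py
```

```text
r 0.0878 ang 110.58 nut~ 0.251 tool yaw vs tangent -1.64 F tool [ 1.  -2.9 -1.7] ff 1.2529929002266726 w 0.1994919756989056 z 0.1488 t 15.95 j [-1.13  0.47  0.48  1.9  -0.28  0.85 -0.16]
```

>>> carry_out:
  steps:
    - {"hand": 0.6,"xyz": [0.02,0.15,0],"twist": [0,0,0.3]}
    - {"hand": 0.6,"xyz": [0.02,0.15,0],"twist": [0,0,0.2]}
    - {"hand": 0.6,"xyz": [0,0.15,0],"twist": [0,0,0.25]}
    - {"hand": 0.6,"xyz": [-0.005,0.15,0],"twist": [0,0,0.3]}

```text
time_s: 16.45
eef_pos: [0.4614, 0.3589, 0.1487]
tool_rot: [-2.051, -2.377, 0.005]
wrist_force: [-5.3, -0.9, 3.4]
grip_width: 0.197
finger_force: 2.6
```

```bash
python3 l.py
```

```text
r 0.089 ang 99.28 nut~ 0.448 tool yaw vs tangent -0.85 F tool [-0.1 -5.4 -3.4] ff 2.5505876903480384 w 0.19700938037038726 z 0.1487 t 16.45 j [-1.14  0.5   0.52  1.86 -0.32  0.87 -0.31]
```

>>> carry_out:
  steps:
    - {"hand": 0.6,"xyz": [0.005,0.13,0],"twist": [0,0,0.25]}
    - {"hand": 0.6,"xyz": [0,0.13,0],"twist": [0,0,0.25]}
    - {"hand": 0.6,"xyz": [-0.003,0.13,0],"twist": [0,0,0.25]}
    - {"hand": 0.6,"xyz": [-0.003,0.07,0],"twist": [0,0,0.1]}

```text
time_s: 16.95
eef_pos: [0.4755, 0.3607, 0.1488]
tool_rot: [-2.22, -2.221, 0.003]
wrist_force: [-5.4, 1.1, 1.7]
grip_width: 0.199
finger_force: 2.5
```

```bash
python3 l.py
```

```text
r 0.0898 ang 90.2 nut~ 0.607 tool yaw vs tangent -0.17 F tool [ 1.1 -5.4 -1.7] ff 2.5479884049855173 w 0.19872239300866137 z 0.1488 t 16.95 j [-1.14  0.53  0.56  1.83 -0.35  0.89 -0.42]
```

Next, 1° steps (about 1.5 mm, roughly 2.4 N each once seated), three per call.

>>> carry_out:
  steps:
    - {"hand": 0.6,"xyz": [0,0.05,0],"twist": [0,0,0.1]}
    - {"hand": 0.6,"xyz": [-0.003,0.05,0],"twist": [0,0,0.1]}
    - {"hand": 0.6,"xyz": [0,0.05,0],"twist": [0,0,0.1]}

```text
time_s: 17.32
eef_pos: [0.48, 0.3607, 0.1488]
tool_rot: [-2.277, -2.162, 0.002]
wrist_force: [-5.5, 0.6, 2.2]
grip_width: 0.198
finger_force: 2.5
```

>>> carry_out:
  steps:
    - {"hand": 0.6,"xyz": [0,0.05,0],"twist": [0,0,0.1]}
    - {"hand": 0.6,"xyz": [-0.003,0.05,0],"twist": [0,0,0.1]}

```text
time_s: 17.58
eef_pos: [0.483, 0.3605, 0.1488]
tool_rot: [-2.314, -2.122, 0.002]
wrist_force: [-5.5, 1.0, 1.8]
grip_width: 0.205
finger_force: 2.5
```

>>> carry_out:
  steps:
    - {"hand": 0.6,"xyz": [0,0.05,0],"twist": [0,0,0.1]}
    - {"hand": 0.6,"xyz": [-0.003,0.05,0],"twist": [0,0,0.1]}

```text
time_s: 17.82
eef_pos: [0.486, 0.3602, 0.1488]
tool_rot: [-2.351, -2.081, 0.002]
wrist_force: [-5.2, 1.9, 1.5]
grip_width: 0.199
finger_force: 2.5
```

Still free; more of the same.

>>> carry_out:
  steps:
    - {"hand": 0.6,"xyz": [-0.003,0.05,0],"twist": [0,0,0.1]}
    - {"hand": 0.6,"xyz": [-0.003,0.05,0],"twist": [0,0,0.1]}

```text
time_s: 18.08
eef_pos: [0.4889, 0.3598, 0.1488]
tool_rot: [-2.386, -2.04, 0.001]
wrist_force: [-4.2, 1.4, 2.0]
grip_width: 0.198
finger_force: 2.5
```

>>> carry_out:
  steps:
    - {"hand": 0.6,"xyz": [-0.003,0.05,0],"twist": [0,0,0.1]}
    - {"hand": 0.6,"xyz": [-0.003,0.05,0],"twist": [0,0,0.1]}

```text
time_s: 18.32
eef_pos: [0.4918, 0.3593, 0.1488]
tool_rot: [-2.421, -1.998, 0.001]
wrist_force: [-5.2, 0.7, 1.9]
grip_width: 0.202
finger_force: 2.5
```

```bash
python3 l.py
```

```text
r 0.0897 ang 79.71 nut~ 0.79 tool yaw vs tangent -0.64 F tool [-0.3 -5.3 -1.9] ff 2.549004378961399 w 0.20156685274108868 z 0.1488 t 18.325 j [-1.15  0.56  0.6   1.8  -0.39  0.91 -0.56]
```

>>> carry_out:
  steps:
    - {"hand": 0.6,"xyz": [-0.003,0.05,0],"twist": [0,0,0.1]}
    - {"hand": 0.6,"xyz": [-0.003,0.05,0],"twist": [0,0,0.1]}
    - {"hand": 0.6,"xyz": [0,0.03,0],"twist": [0,0,0.05]}

```text
time_s: 18.7
eef_pos: [0.4957, 0.3585, 0.1488]
tool_rot: [-2.464, -1.945, 0.001]
wrist_force: [-3.3, 1.7, 0.7]
grip_width: 0.197
finger_force: 2.5
```

>>> carry_out:
  steps:
    - {"hand": 0.6,"xyz": [-0.003,0.05,0],"twist": [0,0,0.1]}
    - {"hand": 0.6,"xyz": [-0.003,0.05,0],"twist": [0,0,0.1]}

```text
time_s: 18.95
eef_pos: [0.4985, 0.3578, 0.1489]
tool_rot: [-2.498, -1.902, 0.0]
wrist_force: [-4.0, 2.9, 0.1]
grip_width: 0.199
finger_force: 2.6
```

>>> carry_out:
  steps:
    - {"hand": 0.6,"xyz": [-0.003,0.05,0],"twist": [0,0,0.1]}
    - {"hand": 0.6,"xyz": [-0.003,0.05,0],"twist": [0,0,0.1]}

```text
time_s: 19.2
eef_pos: [0.5014, 0.3569, 0.1489]
tool_rot: [-2.53, -1.858, 0.0]
wrist_force: [-5.2, 2.1, 0.8]
grip_width: 0.204
finger_force: 2.6
```

```bash
python3 l.py
```

```text
r 0.0896 ang 73.41 nut~ 0.899 tool yaw vs tangent -0.83 F tool [ 0.5 -5.6 -0.8] ff 2.559806774952449 w 0.2044803223407702 z 0.1489 t 19.2 j [-1.15  0.58  0.63  1.78 -0.42  0.92 -0.64]
```

>>> carry_out:
  steps:
    - {"hand": 0.6,"xyz": [0,0.05,0],"twist": [0,0,0.1]}
    - {"hand": 0.6,"xyz": [-0.002,0.05,0],"twist": [0,0,0.1]}

```text
time_s: 19.45
eef_pos: [0.5042, 0.3559, 0.1488]
tool_rot: [-2.562, -1.814, 0.0]
wrist_force: [-5.1, 1.9, 0.3]
grip_width: 0.204
finger_force: 2.6
```

>>> carry_out:
  steps:
    - {"hand": 0.6,"xyz": [-0.002,0.05,0],"twist": [0,0,0.1]}
    - {"hand": 0.6,"xyz": [-0.002,0.05,0],"twist": [0,0,0.1]}

```text
time_s: 19.7
eef_pos: [0.507, 0.3549, 0.1488]
tool_rot: [-2.593, -1.769, -0.0]
wrist_force: [-4.1, 3.4, 1.6]
grip_width: 0.2
finger_force: 2.6
```

>>> carry_out:
  steps:
    - {"hand": 0.6,"xyz": [-0.002,0.05,0],"twist": [0,0,0.1]}
    - {"hand": 0.6,"xyz": [-0.002,0.05,0],"twist": [0,0,0.1]}

```text
time_s: 19.95
eef_pos: [0.5098, 0.3538, 0.1489]
tool_rot: [-2.624, -1.723, -0.0]
wrist_force: [-4.1, 2.3, 0.1]
grip_width: 0.203
finger_force: 2.6
```

```bash
python3 l.py
```

```text
r 0.0895 ang 67.69 nut~ 0.999 tool yaw vs tangent -1.1 F tool [ 0.5 -4.6 -0.1] ff 2.5614931562449783 w 0.2028008267494105 z 0.1489 t 19.95 j [-1.15  0.59  0.65  1.77 -0.44  0.93 -0.72]
```

>>> carry_out:
  steps:
    - {"hand": 0.6,"xyz": [0,0.05,0],"twist": [0,0,0.08]}
    - {"hand": 0.6,"xyz": [0,0.05,0],"twist": [0,0,0.08]}

```text
time_s: 20.2
eef_pos: [0.5126, 0.3526, 0.1489]
tool_rot: [-2.647, -1.687, -0.0]
wrist_force: [-4.6, 2.5, 1.0]
grip_width: 0.201
finger_force: 2.6
```

>>> carry_out:
  steps:
    - {"hand": 0.6,"xyz": [0,0.05,0],"twist": [0,0,0.08]}
    - {"hand": 0.6,"xyz": [-0.002,0.05,0],"twist": [0,0,0.1]}

```text
time_s: 20.45
eef_pos: [0.5148, 0.3516, 0.1488]
tool_rot: [-2.673, -1.644, 0.001]
wrist_force: [-5.4, 2.9, 1.9]
grip_width: 0.201
finger_force: 3.3
```

>>> carry_out:
  steps:
    - {"hand": 0.6,"xyz": [-0.002,0.05,0],"twist": [0,0,0.1]}
    - {"hand": 0.6,"xyz": [-0.002,0.05,0],"twist": [0,0,0.1]}

```text
time_s: 20.7
eef_pos: [0.5168, 0.3506, 0.1488]
tool_rot: [-2.7, -1.598, 0.003]
wrist_force: [-7.6, 4.3, 2.1]
grip_width: 0.198
finger_force: 4.1
```

```bash
python3 l.py
```

```text
r 0.0895 ang 62.76 nut~ 1.085 tool yaw vs tangent -1.53 F tool [ 0.1 -8.7 -2.1] ff 4.0881796993198805 w 0.19822198655977366 z 0.1488 t 20.7 j [-1.15  0.61  0.67  1.76 -0.46  0.94 -0.78]
```

The nut is seated and the force is rising (8.7 N). Short steps from here.

>>> carry_out:
  steps:
    - {"hand": 0.6,"xyz": [0,0.05,0],"twist": [0,0,0.05]}
    - {"hand": 0.6,"xyz": [0,0.05,0],"twist": [0,0,0.05]}
    - {"hand": 0.6,"xyz": [0,0,0],"twist": [0,0,0]}

```text
time_s: 21.08
eef_pos: [0.5188, 0.3498, 0.1488]
tool_rot: [-2.712, -1.575, 0.004]
wrist_force: [-7.8, 4.1, 2.5]
grip_width: 0.198
finger_force: 4.6
```

```bash
python3 l.py
```

```text
r 0.0897 ang 61.39 nut~ 1.109 tool yaw vs tangent -1.1 F tool [-0.3 -8.8 -2.4] ff 4.562709183956031 w 0.19807647212531998 z 0.1488 t 21.075 j [-1.14  0.61  0.68  1.76 -0.47  0.94 -0.79]
```

>>> carry_out:
  steps:
    - {"hand": 0.6,"xyz": [0,0.05,0],"twist": [0,0,0.1]}
    - {"hand": 0.6,"xyz": [0,0.05,0],"twist": [0,0,0.1]}
    - {"hand": 0.6,"xyz": [0,0,0],"twist": [0,0,0]}

```text
time_s: 21.45
eef_pos: [0.5207, 0.349, 0.1487]
tool_rot: [-2.737, -1.527, 0.005]
wrist_force: [-9.1, 5.0, 4.9]
grip_width: 0.2
finger_force: 5.4
```

```bash
python3 l.py
```

```text
r 0.09 ang 60.07 nut~ 1.132 tool yaw vs tangent -1.75 F tool [ -0.5 -10.4  -4.8] ff 5.416642476338893 w 0.20032466169462684 z 0.1487 t 21.45 j [-1.14  0.61  0.68  1.75 -0.47  0.95 -0.82]
```

>>> carry_out:
  steps:
    - {"hand": 0.6,"xyz": [-0.005,0.05,-0.01],"twist": [0,0,0.05]}
    - {"hand": 0.6,"xyz": [-0.005,0.05,0],"twist": [0,0,0.05]}
    - {"hand": 0.6,"xyz": [0,0,0],"twist": [0,0,0]}

```text
time_s: 21.82
eef_pos: [0.5223, 0.3481, 0.1487]
tool_rot: [-2.748, -1.504, 0.007]
wrist_force: [-11.6, 6.4, 3.9]
grip_width: 0.202
finger_force: 6.2
```

```bash
python3 l.py
```

```text
r 0.09 ang 58.91 nut~ 1.153 tool yaw vs tangent -1.55 F tool [ -0.9 -13.2  -3.7] ff 6.244218836982327 w 0.20161941693407862 z 0.1487 t 21.825 j [-1.14  0.62  0.69  1.75 -0.48  0.95 -0.83]
```

>>> carry_out:
  steps:
    - {"hand": 0.6,"xyz": [-0.003,0.05,0],"twist": [0,0,0.08]}
    - {"hand": 0.6,"xyz": [-0.003,0.05,0],"twist": [0,0,0.08]}
    - {"hand": 0.6,"xyz": [0,0,0],"twist": [0,0,0]}

```text
time_s: 22.2
eef_pos: [0.524, 0.347, 0.1487]
tool_rot: [-2.768, -1.465, 0.008]
wrist_force: [-11.5, 8.2, 4.5]
grip_width: 0.199
finger_force: 7.1
```

```bash
python3 l.py; python3 l.py|cut -c60-160
```

```text
r 0.09 ang 57.63 nut~ 1.175 tool yaw vs tangent -1.83 F tool [  0.3 -14.2  -4.3] ff 7.111943325726315 w 0.19910832585542468 z 0.1487 t 22.2 j [-1.14  0.62  0.69  1.75 -0.49  0.95 -0.85]
l [  0.3 -14.2  -4.3] ff 7.111943325726315 w 0.19910832585542468 z 0.1487 t 22.2 j [-1.14  0.62  0.69
```

>>> carry_out:
  steps:
    - {"hand": 0.6,"xyz": [-0.003,0.05,0],"twist": [0,0,0.04]}
    - {"hand": 0.6,"xyz": [-0.003,0.05,0],"twist": [0,0,0.04]}
    - {"hand": 0.6,"xyz": [0,0,0],"twist": [0,0,0]}
    - {"hand": 0.6,"xyz": [0,0,0],"twist": [0,0,0]}
    - {"hand": 0.6,"xyz": [0,0,0],"twist": [0,0,0]}

```text
time_s: 22.82
eef_pos: [0.5257, 0.3461, 0.1487]
tool_rot: [-2.776, -1.446, 0.009]
wrist_force: [-13.3, 7.4, 4.6]
grip_width: 0.2
finger_force: 8.0
```

```bash
python3 l.py
```

```text
r 0.0901 ang 56.38 nut~ 1.197 tool yaw vs tangent -1.33 F tool [ -1.5 -15.2  -4.4] ff 7.969150005374104 w 0.19992978381359164 z 0.1487 t 22.825 j [-1.14  0.62  0.69  1.75 -0.49  0.96 -0.85]
```

>>> carry_out:
  steps:
    - {"hand": 0.6,"xyz": [0,0.03,0],"twist": [0,0,0]}
    - {"hand": 0.6,"xyz": [0,0,0],"twist": [0,0,0]}
    - {"hand": 0.6,"xyz": [0,0,0],"twist": [0,0,0]}
    - {"hand": 0.6,"xyz": [0,0,0],"twist": [0,0,0]}

```text
time_s: 23.32
eef_pos: [0.5261, 0.3459, 0.1487]
tool_rot: [-2.775, -1.447, 0.01]
wrist_force: [-14.1, 9.7, 3.8]
grip_width: 0.201
finger_force: 8.3
```

```bash
python3 l.py
```

```text
r 0.0902 ang 56.08 nut~ 1.202 tool yaw vs tangent -1.02 F tool [ -0.2 -17.2  -3.6] ff 8.34735534657753 w 0.20050130821969964 z 0.1487 t 23.325 j [-1.14  0.62  0.69  1.75 -0.49  0.96 -0.85]
```

About 16 N was held for over 0.4 s. Now I'll ease off, open and rise.

>>> carry_out:
  steps:
    - {"hand": 0.6,"xyz": [0,-0.07,0],"twist": [0,0,0]}
    - {"hand": 0.6,"xyz": [0,-0.07,0],"twist": [0,0,0]}
    - {"hand": 0.6,"xyz": [0,-0.07,0],"twist": [0,0,0]}
    - {"hand": 0.5,"xyz": [0,-0.07,0],"twist": [0,0,0]}
    - {"hand": 0.3,"xyz": [0,-0.05,0],"twist": [0,0,0]}

```text
time_s: 23.95
eef_pos: [0.5238, 0.3454, 0.1491]
tool_rot: [2.789, 1.446, 0.002]
wrist_force: [-0.9, 2.3, -1.4]
grip_width: 0.348
finger_force: 1.4
```

>>> carry_out:
  steps:
    - {"hand": 0,"xyz": [0,0,0],"twist": [0,0,0]}
    - {"hand": -0.2,"xyz": [0,0,0],"twist": [0,0,0]}
    - {"hand": -0.2,"xyz": [0,0,0],"twist": [0,0,0]}
    - {"hand": -0.2,"xyz": [0,0,0],"twist": [0,0,0]}

```text
time_s: 24.45
eef_pos: [0.5241, 0.3443, 0.1496]
tool_rot: [2.79, 1.444, 0.001]
wrist_force: [0.2, 0.1, 1.0]
grip_width: 0.598
finger_force: 0.0
```

```bash
python3 l.py
```

```text
r 0.0878 ang 56.6 nut~ 1.193 tool yaw vs tangent -1.87 F tool [ 0.2  0.1 -1. ] ff 0.0 w 0.5982605568327206 z 0.1496 t 24.45 j [-1.15  0.62  0.7   1.76 -0.48  0.95 -0.87]
```

Free of contact, so I'll rise and check.

>>> carry_out:
  steps:
    - {"hand": -0.2,"xyz": [0,0,-0.5],"twist": [0,0,0]}
    - {"hand": -0.2,"xyz": [0,0,-1],"twist": [0,0,0]}
    - {"hand": -0.2,"xyz": [0,0,-1],"twist": [0,0,0]}
    - {"hand": -0.2,"xyz": [0,0,-1],"twist": [0,0,0]}
    - {"hand": -0.2,"xyz": [0,0,0],"twist": [0,0,0]}

```text
time_s: 25.08
eef_pos: [0.5254, 0.345, 0.2582]
tool_rot: [-2.789, -1.444, -0.01]
wrist_force: [0.1, -0.2, -0.6]
grip_width: 0.603
finger_force: 0.0
```

>>> carry_out:
  steps:
    - {"hand": -0.2,"xyz": [0,0,0],"twist": [0,0,0]}
    - {"hand": -0.2,"xyz": [0,0,0],"twist": [0,0,0]}
    - {"hand": -0.2,"xyz": [0,0,0],"twist": [0,0,0]}

```text
time_s: 25.45
eef_pos: [0.5233, 0.3444, 0.2535]
tool_rot: [2.789, 1.445, -0.002]
wrist_force: [-0.8, 0.5, 0.9]
grip_width: 0.601
finger_force: 0.0
```

```bash
python3 - <<'E'
from bench import viewer
import cv2,numpy as np
D=[viewer.snapshot(n)["color"] for n in("scene","top")]
cv2.imwrite("pics/end.png",np.hstack([cv2.resize(D[0][140:260,140:270],(433,400),interpolation=2),cv2.resize(D[1][190:260,190:254],(366,400),interpolation=2)]))
E
```

```text
(no output)
```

View pics/end.png

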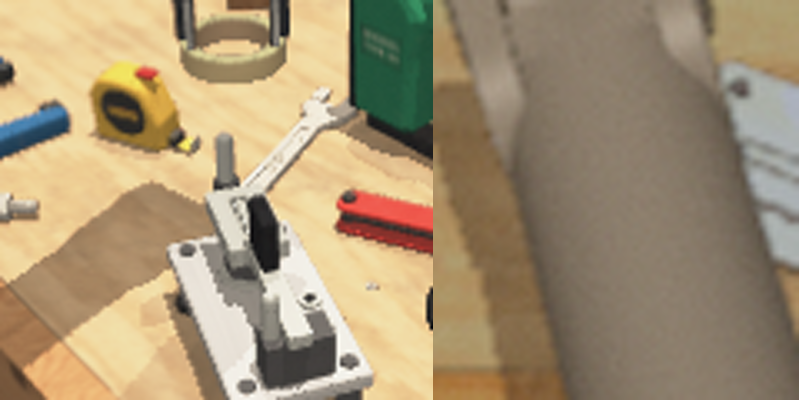

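The key is seated with its handle against the pin (crop (272,320)). The lever has swung to (224,150), and the gripper is clear.

```bash
python3 -c "
from bench import order
print(order.sign_off())"
```

```text
the job is handed in; nothing more can be done
None
```

I handed the job in: the key is down on the T-head against the reaction pin, the nut was jammed with about 16 N at the lever's pin, and the arm is clear; the sign-off returned no verdict.

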